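# Close the sample box and snap its four lid clips crosswise

## Robot

A 6-joint arm with a two-finger parallel gripper is mounted at the origin on the work surface. World frame = base frame: x ahead of the robot, y to its left, z up, the work surface at z = 0. Lengths are in m, angles in rad, forces in N, time in s.
With the tool pointing down it reaches from about 0.4 to 0.825 m from the base axis. Payload 7 kg.
Tool frame: the origin (TCP) lies on the front face of the gripper's body, between the roots of the fingers; the fingertips stand 73 mm ahead of it and the grasp point (between the pads) lies 54 mm ahead of it (robot.tip_reach is the distance from the TCP to the fingertips, in m); z points along the fingers, x is the direction in which the jaws open and shut, and the axes are right-handed (so a half turn about z gives the same grasp; the last joint's range is limited). The gripper opens to 85 mm and grips with 20 to 120 N. Pads are 22 mm wide; open, the fingers measure 114 mm over their backs; the gripper's body (76 mm by 85 mm) begins 54 mm behind the grasp point. The pads swing forward as they close: fully open they stand 13 mm farther back than shut.
Start: joints at [1.524, 0.359, 0.012, 0, -1.224, -0.288], TCP at [0.222, 0.637, 0.304] pointing down, gripper open.
Joint ranges: [-3.07, 3.07], [-1.43, 2.12], [-1.02, 1.25], [-3.03, 1.67], [-3.05, -0], [-3.03, 3.03]. Speed limits (rad/s): [2.39, 2.39, 3.01, 3.14, 3.14, 3.14].

## Interface

Orientations are given as a unit quaternion [w, x, y, z].
In Python, from workcell import robot, viewer, recognise, outline_of gives the robot as it stands.
- The arm moves only by the tool drive_tool, never from a script. Its argument "moves" is a list of rows, each a list of 2 entries, a list of its own where there are three numbers: the shift along the world's x, y, z in m, then the turn about the world's z in degrees. In form: [[[tx, ty, tz], turn], ...]. A call has 1 to 8 rows; each row shifts and turns the pose as measured when the row begins; what a row does not reach is not made up. A row lasts 1/10 s, in which the tool goes at most 50 mm and 8.59 degrees, less where a joint would pass 70% of its speed; a pose out of reach is approached as far as the arm can. A call is refused whole if a number of a shift passes 0.05 or a number of a turn 8.59, either way. A call with a gripper value outside its range is refused whole. "hand" is the finger opening in m, from 0 to 0.0854, set as the call begins (left out, the last holds). The fingers move at their own pace and stop on an object; "force" is the grip in N (left out, the last holds). Time passes only in rows, so rows that do not move let the fingers close. It gives the time, the measured TCP pose, the force and the opening at its end, in the units of the state.
- robot.observe(): the state, without advancing time (a new reading comes with each control period).
- viewer.grab_frame(name): name is "scene" or "side" or "wrist"; returns a dict with "image" (400x640x3 uint8, blue, green, red), "fx", "fy", "cx", "cy" (pixels), "D" ([k1, k2, p1, p2, k3] as OpenCV has them; the pictures are not rectified), "xyz" and "attitude" of the camera in the world; the wrist camera has in their place "tool_from_camera" (4x4, takes a point from camera to tool coordinates, whose origin is the TCP and whose axes are the tool frame's). Camera axes: x right, y up, looking along -z (the intrinsics and any distortion apply to the point x, -y, -z); pixel columns grow to the right and rows downward; lengths in m; the calibration is good to about 2 mm. A picture is of the moment at which its call begins: read the wrist's pose just before it. There is no depth.
- robot.close_job(): hands the job in, once; it reports no verdict.
Trained networks look in a picture, given as the dict that the camera call returned (one of the last four; its "shot" number tells which), for a name from the list of things; names that differ only in an ending like _2 or _b are one class to them, and where a whole thing is asked for, a point or a joint stands for the part that bears it (a point fixed in the world has none). Each returns a list of dicts, best first, with "conf" (0 to 1); they miss things now and then, are a little off and sometimes report something else, mostly with a low value. They report only what shows in the picture. A call takes as long as a camera call.
- recognise(thing, picture): "box" ([left, top, right, bottom] in pixels, round what is visible of it).
- outline_of(thing, picture): "pixels" (400x640 bool, what is visible of it) and "box" ([left, top, right, bottom] in pixels, round what is visible of it).
The state is a dict: "time_s": time; "qpos": joint angles; "dq": joint speeds; "joint_torque": joint torques, N m; "tcp_pos": TCP position; "tool_rot": TCP orientation; "ft_force": force on the tool from outside, world axes, zero at the start; "moment": the same for the moment, N m; "gripper_width": finger opening in m.
Only numpy, scipy, OpenCV 4.12 (cv2) and the standard library are available. Lean on these libraries where they do the work, as an engineer would, in place of code of your own. Each camera call takes 0.05 s, during which the arm holds its last target. There are 200 camera calls.

## Task

Put the teal lid on the white sample box so that it sits fully down, then snap its four orange clips down over the rim crosswise: any clip first, the one diagonally opposite next, then the other two, one clip after another. Feel for each snap, as the black thumb pads on the clips are worn to different heights, never press a clip with more than about 25 N, and leave the bottle, the vial rack and the beaker where they stand.

Things in the scene. Friction and masses are not known exactly. Their poses are not given: they have to be found in the camera images.
- lid_handle (a point): Centre of the lid's grey handle, an upright fin 70 mm long (point x), 16 mm thick (y); its top is 8 mm above this point, the top of the lid's plate 24 mm below. z is the lid's up. The lid, 0.28 to 0.52 kg, is a loose teal plate 168 x 122 mm, 6 mm thick, lying on the bench on a skirt 16 mm deep (foot 46 mm below this point). Turned by half a turn the lid fits as well.
- lid_seat (a point): Centre of the underside of the lid's plate, the face that rests on the box's rim, 30 mm under lid_handle; same axes. The skirt below it measures outside 149 x 109 mm at the plate, narrowing to 143 x 103 mm at its foot.
- box_mouth (a point): Centre of the open mouth of the white sample box, at rim height. Box fixed, 160 (point x) x 120 (y) x 75 mm high, mouth 152 x 112 mm, walls 4 mm, all round outside a rounded bead 8 mm high that juts 4 mm out just under the rim top. With the lid fully on, lid_seat lies at this point (1.5 mm of play sideways), lid's length along the box's.
- clip_a_pad (a point): Under the smooth black thumb pad (24 x 24 mm, 2 to 10 mm high, each worn differently) on the top face of orange clip a (lid's +x, +y corner; diagonal partner clip c). Clip 24 x 50 x 4 mm, hinged on the lid 50 mm off lid_seat in x, 26 mm in y, 10 mm above it, reaching out over the +y edge. The point moves with the clip, 34 mm from the hinge; shut: 60 mm off in y, 12 mm above lid_seat.
- clip_a (a joint): Angle of clip a, rad: 0 shut (plate level), larger = raised; it starts raised by 0.34 to 0.52 and stays where it is left. Pushed down with the lid on the box, its springy hook meets the rim bead at about 0.2, resists with up to 5 to 15 N, then gives way and snaps under the bead; at 0 it stands on a hard stop.
- clip_b_pad (a point): Under the smooth black thumb pad (24 x 24 mm, 2 to 10 mm high, each worn differently) on the top face of orange clip b (lid's -x, +y corner; diagonal partner clip d). Clip 24 x 50 x 4 mm, hinged on the lid 50 mm off lid_seat in x, 26 mm in y, 10 mm above it, reaching out over the +y edge. The point moves with the clip, 34 mm from the hinge; shut: 60 mm off in y, 12 mm above lid_seat.
- clip_b (a joint): Angle of clip b, rad: 0 shut (plate level), larger = raised; it starts raised by 0.34 to 0.52 and stays where it is left. Pushed down with the lid on the box, its springy hook meets the rim bead at about 0.2, resists with up to 5 to 15 N, then gives way and snaps under the bead; at 0 it stands on a hard stop.
- clip_c_pad (a point): Under the smooth black thumb pad (24 x 24 mm, 2 to 10 mm high, each worn differently) on the top face of orange clip c (lid's -x, -y corner; diagonal partner clip a). Clip 24 x 50 x 4 mm, hinged on the lid 50 mm off lid_seat in x, 26 mm in y, 10 mm above it, reaching out over the -y edge. The point moves with the clip, 34 mm from the hinge; shut: 60 mm off in y, 12 mm above lid_seat.
- clip_c (a joint): Angle of clip c, rad: 0 shut (plate level), larger = raised; it starts raised by 0.34 to 0.52 and stays where it is left. Pushed down with the lid on the box, its springy hook meets the rim bead at about 0.2, resists with up to 5 to 15 N, then gives way and snaps under the bead; at 0 it stands on a hard stop.
- clip_d_pad (a point): Under the smooth black thumb pad (24 x 24 mm, 2 to 10 mm high, each worn differently) on the top face of orange clip d (lid's +x, -y corner; diagonal partner clip b). Clip 24 x 50 x 4 mm, hinged on the lid 50 mm off lid_seat in x, 26 mm in y, 10 mm above it, reaching out over the -y edge. The point moves with the clip, 34 mm from the hinge; shut: 60 mm off in y, 12 mm above lid_seat.
- clip_d (a joint): Angle of clip d, rad: 0 shut (plate level), larger = raised; it starts raised by 0.34 to 0.52 and stays where it is left. Pushed down with the lid on the box, its springy hook meets the rim bead at about 0.2, resists with up to 5 to 15 N, then gives way and snaps under the bead; at 0 it stands on a hard stop.
- reagent_mid (a point): Middle (60 mm up) of a small amber bottle, 60 mm across, 120 mm tall, standing on the bench: leave alone.
- vial_rack_mid (a point): Middle of the blue vial rack, 70 x 130 mm, 65 mm tall with its vials, on the bench: leave alone.
- beaker_mid (a point): Middle (30 mm up) of a white beaker, 52 mm across, 60 mm tall, on the bench: leave alone.

How it is judged:
On the way, in this order (a step that is already met when the one before it is completed fails the run):
1. the lid sits fully down on the box, with all four clips still raised (z of lid_seat in the frame of box_mouth between -0.003 and 0.003 m and horizontal distance between lid_seat and box_mouth below 0.006 m and angle between the x axis of lid_seat and the x axis of box_mouth, either way round below 0.08 rad and value of joint each of clip_a, clip_b, clip_c, clip_d above 0.12 rad), for 0.2 s.
2. a first clip has snapped shut (value of joint any of clip_a, clip_b, clip_c, clip_d below 0.04 rad), for 0.2 s.
3. the clip diagonally opposite has snapped shut ((value of joint each of clip_a, clip_c below 0.04 rad or value of joint each of clip_b, clip_d below 0.04 rad)), for 0.2 s.
4. a third clip has snapped shut ((value of joint each of clip_b, clip_c, clip_d below 0.04 rad or value of joint each of clip_a, clip_c, clip_d below 0.04 rad or value of joint each of clip_a, clip_b, clip_d below 0.04 rad or value of joint each of clip_a, clip_b, clip_c below 0.04 rad)), for 0.2 s.
At the end, for the whole second after the job is handed in: The lid sits on the box's rim (plate within 3 mm of the rim's height, within 6 mm of centred, within 0.08 rad of square) and all four clips are snapped shut (each within 0.04 rad of level), the robot clear of everything (z of lid_seat in the frame of box_mouth between -0.003 and 0.003 m and horizontal distance between lid_seat and box_mouth below 0.006 m and angle between the x axis of lid_seat and the x axis of box_mouth, either way round below 0.08 rad and value of joint each of clip_a, clip_b, clip_c, clip_d below 0.04 rad); the robot touches nothing.
It fails at once if two neighbouring clips shut while the other two are still up (not crosswise) ((value of joint each of clip_a, clip_b below 0.12 rad and value of joint each of clip_c, clip_d above 0.12 rad) or (value of joint each of clip_b, clip_c below 0.12 rad and value of joint each of clip_d, clip_a above 0.12 rad) or (value of joint each of clip_c, clip_d below 0.12 rad and value of joint each of clip_a, clip_b above 0.12 rad) or (value of joint each of clip_d, clip_a below 0.12 rad and value of joint each of clip_b, clip_c above 0.12 rad)).
It fails at once if a clip pressed with more than 25 N (contact force between any of the fingers, the arm and clip_a above 25 N or contact force between any of the fingers, the arm and clip_b above 25 N or contact force between any of the fingers, the arm and clip_c above 25 N or contact force between any of the fingers, the arm and clip_d above 25 N).
It fails at once if the bottle, the vial rack or the beaker moved by more than 20 mm or tipped (distance of any of reagent_mid, vial_rack_mid, beaker_mid from where it was at the start of the episode above 0.02 m or angle between any of reagent_mid, vial_rack_mid, beaker_mid's own z axis and vertical above 0.3 rad).
It also fails if it takes over 72 s, if anything falls off the work surface, if the arm or the gripper's body presses on something with over 40 N, if the wrist force passes 120 N, or if a joint passes its speed limit or range.

## Working session

There is one attempt and no reset: what is moved stays moved. The work goes in short steps, Python scripts to look and compute and a tool call to move; the robot and the scene stay as the last step left them, time stands still between calls to the robot, and variables do not carry over. Pictures are saved under pics/ and viewed, about 8 in all and at most 12, crops included, and the job is handed in when it is done.

Besides the shell and the picture viewer there is one more tool, called after "Emit:" as a command line: name --argument value ..., lists and objects as JSON in quotes. drive_tool: Moves the arm, as the interface text tells. Its arguments: {"type":"object","properties":{"moves":{"type":"array"},"hand":{"type":"number"},"force":{"type":"number"}},"required":["moves"]}

```bash
ls; mkdir -p pics
cat > h.py <<'E'
import numpy as np, cv2
from scipy.spatial.transform import Rotation as R
from workcell import robot, viewer, recognise, outline_of
def quat(q): return R.from_quat([q[1],q[2],q[3],q[0]]).as_matrix()
def cam(name):
    s=robot.observe(); f=viewer.grab_frame(name)
    if name=="wrist":
        T=np.eye(4);T[:3,:3]=quat(s["tool_rot"]);T[:3,3]=s["tcp_pos"]
        M=T@np.array(f["tool_from_camera"]); f["R"],f["t"]=M[:3,:3],M[:3,3]
    else:
        a=np.array(f["attitude"]); f["R"]=quat(a) if a.size==4 else a; f["t"]=np.array(f["xyz"])
    f["K"]=np.array([[f["fx"],0,f["cx"]],[0,f["fy"],f["cy"]],[0,0,1.]])
    f["Dv"]=np.array(f["D"],float)
    return f
def proj(f,P):
    p=(np.atleast_2d(P)-f["t"])@f["R"]; p=p*[1,-1,-1]
    return cv2.projectPoints(p.reshape(-1,1,3),np.zeros(3),np.zeros(3),f["K"],f["Dv"])[0][:,0]
def atz(f,uv,z):
    n=cv2.undistortPoints(np.array(uv,float).reshape(-1,1,2),f["K"],f["Dv"])[:,0]
    d=np.c_[n[:,0],-n[:,1],-np.ones(len(n))]@f["R"].T
    return f["t"]+d*((z-f["t"][2])/d[:,2])[:,None]
E
python3 - <<'E'
from h import *
s=robot.observe(); print({k:np.round(v,3) for k,v in s.items()}, robot.tip_reach)
for n in ["scene","side"]:
    f=cam(n); cv2.imwrite(f"pics/{n}0.png",f["image"]); print(n,f["t"],f["R"].round(2).tolist())
    for t in ["lid_handle","box_mouth","clip_a_pad","reagent_mid","vial_rack_mid","beaker_mid"]:
        print(t,[(np.round(r["box"]).tolist(),round(r["conf"],2)) for r in recognise(t,f)][:5])
E
```

```text
pics
{'time_s': np.float64(0.0), 'qpos': array([ 1.524,  0.359,  0.011, -0.   , -1.224, -0.288]), 'dq': array([ 0.001, -0.   ,  0.002,  0.001, -0.001,  0.001]), 'joint_torque': array([ 1.0000e-03, -5.8332e+01,  2.9342e+01,  6.9370e+00, -6.0000e-03,
       -0.0000e+00]), 'tcp_pos': array([0.222, 0.637, 0.303]), 'tool_rot': array([-0.001, -0.579,  0.815, -0.001]), 'ft_force': array([-0.693, -0.347, -0.565]), 'moment': array([0.011, 0.02 , 0.01 ]), 'gripper_width': np.float64(0.085)} 0.0726
scene [ 1.31555265 -0.18060807  0.73596105] [[0.29, -0.62, 0.73], [0.96, 0.21, -0.21], [-0.02, 0.76, 0.65]]
lid_handle [([199.0, 187.0, 279.0, 246.0], 0.64)]
box_mouth [([199.0, 198.0, 226.0, 209.0], 0.33)]
clip_a_pad [([254.0, 212.0, 280.0, 228.0], 0.69)]
reagent_mid [([368.0, 233.0, 402.0, 292.0], 0.86), ([244.0, 186.0, 270.0, 203.0], 0.34)]
vial_rack_mid [([240.0, 280.0, 310.0, 328.0], 0.72), ([253.0, 216.0, 282.0, 230.0], 0.4), ([199.0, 198.0, 225.0, 206.0], 0.26)]
beaker_mid [([257.0, 156.0, 275.0, 182.0], 0.78)]
side [0.34267945 0.46744734 0.62212241] [[-0.86, 0.37, -0.35], [-0.51, -0.61, 0.61], [0.02, 0.7, 0.71]]
lid_handle [([340.0, 158.0, 429.0, 224.0], 0.62)]
box_mouth [([243.0, 217.0, 356.0, 329.0], 0.98)]
clip_a_pad [([346.0, 183.0, 367.0, 203.0], 0.72)]
reagent_mid [([209.0, 173.0, 243.0, 233.0], 0.59)]
vial_rack_mid [([206.0, 175.0, 242.0, 231.0], 0.74), ([254.0, 130.0, 314.0, 182.0], 0.57)]
beaker_mid [([421.0, 226.0, 453.0, 263.0], 0.82), ([388.0, 204.0, 406.0, 222.0], 0.5)]
```

```bash
python3 -c "
import cv2,numpy as np
a=cv2.imread('pics/scene0.png')[120:360,150:470];b=cv2.imread('pics/side0.png')[100:340,170:490]
cv2.imwrite('pics/v1.png',np.vstack([cv2.resize(a,None,fx=2.5,fy=2.5)[:300*2][:, :800][:600][::2,::2]*0+cv2.resize(a,(400,300)),cv2.resize(b,(400,300))]) if 0 else np.hstack([cv2.resize(a,(400,300)),cv2.resize(b,(400,300))]))
"
python3 - <<'E'
from h import *
a=cam("scene");b=cam("side")
# rough
def ray(f,uv):
    p=atz(f,uv,0)[0]; d=p-f["t"]; return f["t"],d/np.linalg.norm(d)
for n,uva,uvb in [("lid",(239,216),(385,191)),("bottle",(385,262),(226,203)),("rack",(275,304),(284,156)),("beaker",(266,169),(437,244))]:
    print(n,atz(a,uva,.03).round(3),atz(b,uvb,.03).round(3))
print("box",atz(b,(299,270),.06).round(3))
E
```

```text
lid [[ 0.534 -0.131  0.03 ]] [[ 0.521 -0.119  0.03 ]]
bottle [[0.761 0.124 0.03 ]] [[0.8   0.095 0.03 ]]
rack [[ 0.793 -0.11   0.03 ]] [[ 0.785 -0.101  0.03 ]]
beaker [[ 0.383 -0.035  0.03 ]] [[ 0.372 -0.037  0.03 ]]
box [[0.561 0.171 0.06 ]]
```

View pics/v1.png

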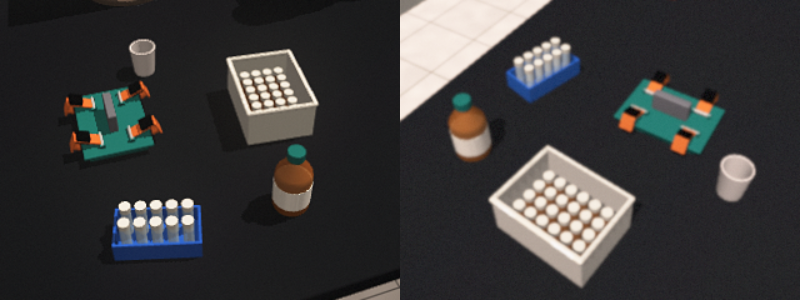

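The crops show the lid at (110,125) in the scene half, left of the box at (270,95). The bottle, rack and beaker stand clear of the line between them. I'm moving toward the box to look with the wrist camera.

Emit:
drive_tool --moves '[[[0.03,-0.046,0.005],0],[[0.03,-0.046,0.005],0],[[0.03,-0.046,0.005],0],[[0.03,-0.046,0.005],0],[[0.03,-0.046,0.005],0],[[0.03,-0.046,0.005],0],[[0.03,-0.046,0.005],0],[[0.03,-0.046,0.005],0]]'

```text
time_s: 1.6
tcp_pos: [0.4383, 0.3007, 0.3392]
tool_rot: [0.0, -0.583, 0.812, -0.001]
ft_force: [1.2, -0.3, 0.8]
gripper_width: 0.0854
```

Emit:
drive_tool --moves '[[[0.03,-0.046,0.005],0],[[0.03,-0.046,0.005],0],[[0.0,-0.03,0.005],0],[[0,0,0],0],[[0,0,0],0]]'

```text
time_s: 2.1
tcp_pos: [0.4944, 0.1807, 0.3554]
tool_rot: [0.002, -0.581, 0.814, -0.001]
ft_force: [-0.2, 0.4, -0.1]
gripper_width: 0.0856
```

Run:
```python
from h import *
f=cam("wrist"); cv2.imwrite("pics/w1.png",f["image"]); print(robot.observe()["tcp_pos"],f["t"],f["R"].round(2).tolist())
np.savez("w1.npz",**{k:f[k] for k in ["R","t","K","Dv","image"]})
for t in ["box_mouth","lid_handle","reagent_mid"]:
    print(t,[(np.round(r["box"]).tolist(),round(r["conf"],2)) for r in recognise(t,f)][:3])
```

```text
[0.4942829  0.1809841  0.35547502] [0.56620442 0.15583022 0.42508211] [[-0.33, 0.9, 0.28], [-0.94, -0.31, -0.1], [-0.0, -0.29, 0.96]]
box_mouth [([239.0, 2.0, 392.0, 186.0], 0.56)]
lid_handle [([496.0, 1.0, 636.0, 137.0], 0.81)]
reagent_mid []
```

View pics/w1.png

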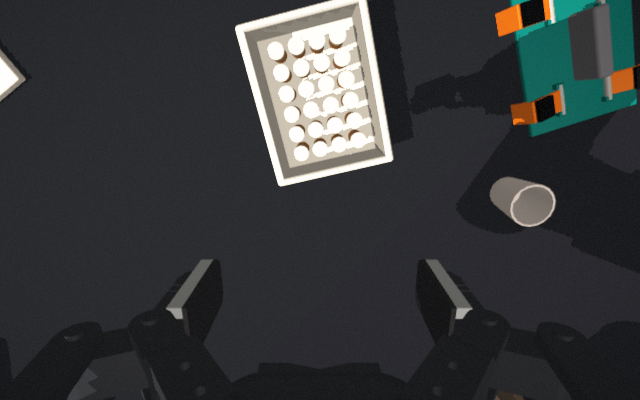

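The box rim's near corners are at (281,185) and (391,159), but its far edge is cut off. The lid is partly in view at the right. I'm shifting forward.

Emit:
drive_tool --moves '[[[0.045,-0.01,0.0],0],[[0.045,-0.01,0.0],0],[[0,0,0],0],[[0,0,0],0]]'

```text
time_s: 2.7
tcp_pos: [0.5857, 0.1664, 0.3539]
tool_rot: [0.002, -0.585, 0.811, -0.001]
ft_force: [0.2, 0.5, 0.2]
gripper_width: 0.0854
```

```bash
cat > boxfit.py <<'E'
from h import *
from scipy.optimize import least_squares
def fit(f,z=.075,x0=(.56,.17,0)):
    img=f["image"]; pm=(cv2.cvtColor(img,cv2.COLOR_BGR2GRAY)>110).astype(np.uint8)
    n,l,st,c=cv2.connectedComponentsWithStats(pm)
    uv=proj(f,[[x0[0],x0[1],z]])[0]
    return pm
E
python3 - <<'E'
from h import *
f=cam("wrist"); cv2.imwrite("pics/w2.png",f["image"]); print(robot.observe()["tcp_pos"],f["t"])
o=outline_of("box_mouth",f)
print([(np.round(r["box"]).tolist(),round(r["conf"],2)) for r in o])
np.savez("w2.npz",**{k:f[k] for k in ["R","t","K","Dv","image"]},o=o[0]["pixels"])
E
```

```text
[0.58542535 0.16652707 0.35361217] [0.65788025 0.1424762  0.42352242]
[([257.0, 98.0, 400.0, 261.0], 0.93), ([589.0, 63.0, 639.0, 97.0], 0.54)]
```

View pics/w2.png

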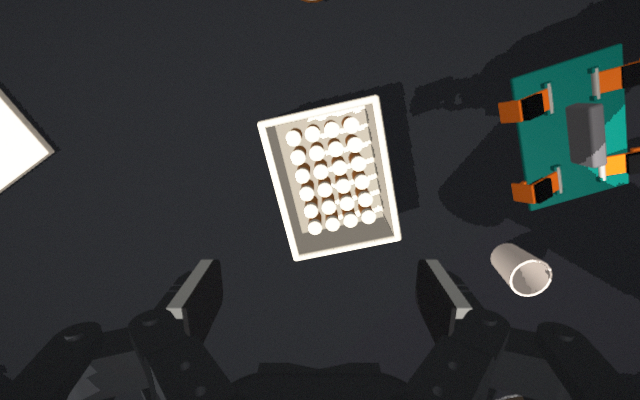

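```bash
cat > rect.py <<'E'
from h import *
def rect(f,mask,z):
    c=max(cv2.findContours(mask.astype(np.uint8),cv2.RETR_EXTERNAL,cv2.CHAIN_APPROX_NONE)[0],key=cv2.contourArea)
    P=atz(f,c[:,0].astype(float),z)[:,:2]
    (c,s,a)=cv2.minAreaRect((P*1000).astype(np.float32))
    if s[0]<s[1]: s=s[::-1]; a+=90
    a=(a+90)%180-90
    return np.round(c,1)/1000,np.round(s,1),round(a,2)
E
python3 - <<'E'
from rect import *
f=dict(np.load("w2.npz")); g=cv2.cvtColor(f["image"],cv2.COLOR_BGR2GRAY)
n,l,st,c=cv2.connectedComponentsWithStats((g>150).astype(np.uint8))
m=(l==l[258+0, 297] if l[258,297] else l==l[257,300])
print(st[l[258,297]],st[l[257,300]])
m=cv2.morphologyEx(m.astype(np.uint8),cv2.MORPH_OPEN,np.ones((3,3)))
for z in(.071,.075): print(z,rect(f,m,z))
print("net",rect(f,f["o"],.073))
E
```

```text
[  257    95   144   166 13332] [  257    95   144   166 13332]
0.071 (array([0.568 , 0.1572]), array([164.3, 127.9]), -5.98)
0.075 (array([0.5691, 0.157 ]), array([162.4, 126.5]), -5.98)
net (array([0.5685, 0.1569]), array([163.5, 128.2]), -5.93)
```

Emit:
drive_tool --moves '[[[-0.01,-0.05,0.0],4],[[-0.01,-0.05,0.0],4],[[-0.01,-0.05,0.0],4],[[-0.01,-0.05,0.0],4],[[0.0,-0.05,0.0],3],[[0.0,-0.05,0.0],0],[[0,0,0],0],[[0,0,0],0]]'

```text
time_s: 3.6
tcp_pos: [0.5363, -0.1322, 0.3569]
tool_rot: [-0.004, 0.721, -0.693, 0.002]
ft_force: [-0.1, 0.4, -0.1]
gripper_width: 0.0851
```

Run:
```python
from rect import *
f=cam("wrist"); cv2.imwrite("pics/w3.png",f["image"]); print(robot.observe()["tcp_pos"],f["t"])
np.savez("w3.npz",**{k:f[k] for k in ["R","t","K","Dv","image"]})
for t in ["lid_handle","clip_a_pad"]:
    print(t,[(np.round(r["box"]).tolist(),round(r["conf"],2)) for r in recognise(t,f)][:5])
```

```text
[ 0.53642323 -0.13176071  0.35695276] [ 0.61193037 -0.12940107  0.4269602 ]
lid_handle [([253.0, 101.0, 385.0, 239.0], 0.74), ([337.0, 202.0, 377.0, 230.0], 0.6)]
clip_a_pad [([254.0, 122.0, 301.0, 149.0], 0.81)]
```

View pics/w3.png

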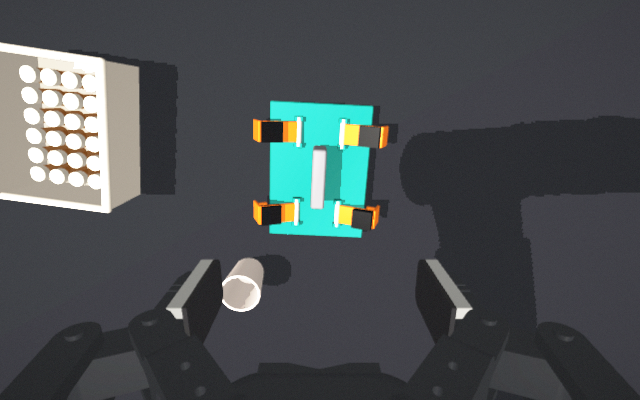

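Both things are clear: the lid plate's corners are at about (271,101), (373,106), (361,237) and (270,234), with the handle's top face at x 312–326, y 146–208. Next I fit them metrically.

Run:
```python
from rect import *
f=dict(np.load("w3.npz")); im=f["image"]; hsv=cv2.cvtColor(im,cv2.COLOR_BGR2HSV)
m=cv2.inRange(hsv,(78,110,60),(98,255,255)); m[:, :230]=0; m[:,420:]=0; m[260:]=0
m=cv2.morphologyEx(m,cv2.MORPH_OPEN,np.ones((3,3)))
pts=np.argwhere(m)[:,::-1]; h=cv2.convexHull(pts.astype(np.int32)); mm=np.zeros_like(m); cv2.fillConvexPoly(mm,h,1)
print("plate",rect(f,mm,.022), cv2.boundingRect(pts.astype(np.int32)))
sub=np.zeros_like(m); sub[140:215,308:330]=1
g=((hsv[...,1]<40)&(hsv[...,2]>120)&(sub>0)).astype(np.uint8)
g=cv2.morphologyEx(g,cv2.MORPH_OPEN,np.ones((3,3)))
print("handle top",rect(f,g,.054),g.sum(),rect(f,g,.046))
s=robot.observe(); print(s["tcp_pos"],"tool x yaw",np.degrees(np.arctan2(*quat(s["tool_rot"])[[1,0],0])))
# box from inner mouth in w2
f=dict(np.load("w2.npz"))
P=np.array([[-.08,-.06],[.08,-.06],[.08,.06],[-.08,.06]])
def dr(f,c,a,z,hx,hy,img,col):
    a=np.radians(a);Rz=np.array([[np.cos(a),-np.sin(a)],[np.sin(a),np.cos(a)]])
    q=(np.array([[-hx,-hy],[hx,-hy],[hx,hy],[-hx,hy]])@Rz.T)+c
    uv=proj(f,np.c_[q,np.full(4,z)]); cv2.polylines(img,[np.round(uv*16*4).astype(np.int32)],True,col,1,cv2.LINE_AA,4)
img=cv2.resize(f["image"],None,fx=4,fy=4)
dr(f,[.568,.157],-6,.075,.076,.056,img,(0,0,255)); dr(f,[.568,.157],-6,.071,.084,.064,img,(0,255,0))
cv2.imwrite("pics/v4.png",cv2.resize(img[340:1080,980:1660],(551,600)))
```

```text
plate (array([ 0.5255, -0.1315]), array([169.3, 122.9]), -0.47) (269, 100, 105, 138)
handle top (array([ 0.5247, -0.131 ]), array([69.8, 15.5]), -0.62) 794 (array([ 0.5228, -0.131 ]), array([71.3, 15.8]), -0.62)
[ 0.53695775 -0.13066546  0.35670414] tool x yaw -87.58051552335107
```

View pics/v4.png

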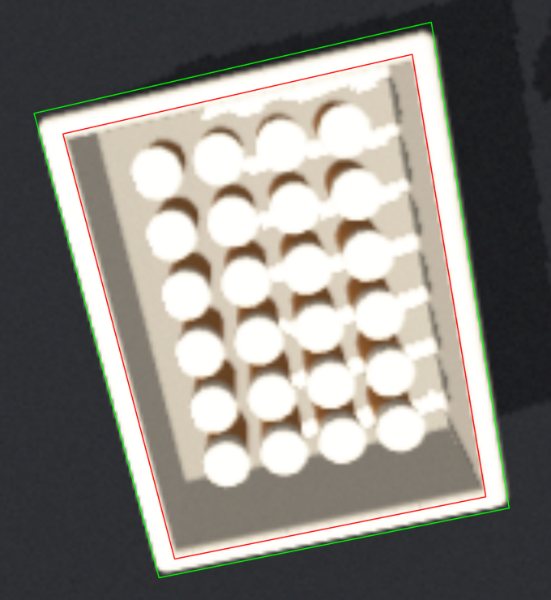

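The fits hold up: the plate measures 169×123 and the handle 70×15.5. The box overlay is balanced, slightly long at both ends alike. The lid is at (0.525, −0.131), yaw −0.5°, and the box at (0.568, 0.157), yaw −6°. I'm descending to grasp.

Emit:
drive_tool --moves '[[[-0.006,0.0,-0.04],-3],[[-0.006,0.0,-0.04],0],[[0,0,-0.04],0],[[0,0,-0.04],0],[[0,0,-0.03],0],[[0,0,0],0],[[0,0,0],0]]' --hand 0.055 --force 70

```text
time_s: 4.45
tcp_pos: [0.5262, -0.1201, 0.1645]
tool_rot: [-0.007, 0.709, -0.706, 0.005]
ft_force: [-0.0, -0.2, 0.3]
gripper_width: 0.0547
```

Run:
```python
from rect import *
f=cam("wrist"); im=f["image"]; s=robot.observe(); print(s["tcp_pos"],"tool x yaw",np.degrees(np.arctan2(*quat(s["tool_rot"])[[1,0],0])),s["ft_force"])
np.savez("w4.npz",**{k:f[k] for k in ["R","t","K","Dv","image"]})
u=proj(f,[[.525,-.131,.054],[.56,-.131,.054],[.49,-.131,.054],[.609,-.131,.022]]);print(u.round())
for p in u: cv2.circle(im,tuple(int(x) for x in p),3,(0,0,255),-1)
cv2.imwrite("pics/v5.png",im)
```

```text
[ 0.52611861 -0.12017165  0.16463894] tool x yaw -89.78407847376904 [-0.22901315 -0.34323804  0.2390683 ]
[[338. 238.]
 [339. 180.]
 [337. 291.]
 [338.  90.]]
```

View pics/v5.png

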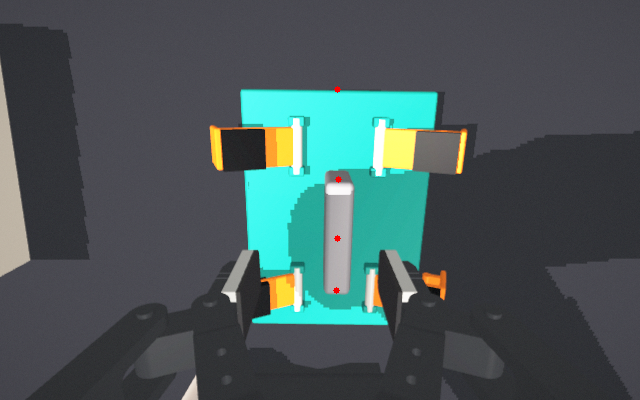

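The projected points lie on the handle (338,238) and the plate edge, so the pose is confirmed. The TCP is 11 mm off in y, so I correct that before closing.

Emit:
drive_tool --moves '[[[-0.001,-0.011,-0.02],-0.7],[[0,0,-0.02],0],[[0,0,0],0],[[0,0,0],0]]'

```text
time_s: 4.9
tcp_pos: [0.5306, -0.1295, 0.1322]
tool_rot: [0.012, -0.705, 0.709, -0.009]
ft_force: [0.0, -0.0, 0.3]
gripper_width: 0.0551
```

Emit:
drive_tool --moves '[[[-0.003,-0.001,-0.01],0],[[-0.003,0,-0.01],0],[[0,0,-0.007],0],[[0,0,0],0]]'

```text
time_s: 5.3
tcp_pos: [0.5259, -0.1301, 0.107]
tool_rot: [0.014, -0.706, 0.708, -0.011]
ft_force: [0.6, 0.0, 0.9]
gripper_width: 0.0555
```

Emit:
drive_tool --moves '[[[-0.003,-0.001,-0.005],0],[[0,0,0],0]]'

```text
time_s: 5.5
tcp_pos: [0.5226, -0.1312, 0.1015]
tool_rot: [0.014, -0.706, 0.708, -0.011]
ft_force: [-0.7, -0.8, 0.4]
gripper_width: 0.055
```

Emit:
drive_tool --moves '[[[0,0,0],0],[[0,0,0],0],[[0,0,0],0],[[0,0,0],0]]' --hand 0.0 --force 70

```text
time_s: 5.9
tcp_pos: [0.5228, -0.1313, 0.1018]
tool_rot: [0.014, -0.706, 0.708, -0.011]
ft_force: [0.2, 0.0, -2.3]
gripper_width: 0.0152
```

Emit:
drive_tool --moves '[[[0,0,0.01],0],[[0,0,0.02],0],[[0,0,0.02],0],[[0,0,0.03],0],[[0,0,0.03],0],[[0,0,0.02],0],[[0,0,0],0]]'

```text
time_s: 6.6
tcp_pos: [0.517, -0.1311, 0.2351]
tool_rot: [0.01, -0.705, 0.709, -0.007]
ft_force: [0.2, -0.1, -5.2]
gripper_width: 0.0153
```

Emit:
drive_tool --moves '[[[0.005,0.03,0],-0.8],[[0.007,0.035,0],-0.8],[[0.007,0.04,0],-0.8],[[0.007,0.04,0],-0.8],[[0.007,0.04,0],-0.8],[[0.007,0.035,0],-0.8],[[0.005,0.03,0],-0.8],[[0,0,0],0]]'

```text
time_s: 7.4
tcp_pos: [0.5554, 0.1267, 0.2248]
tool_rot: [0.004, -0.665, 0.747, -0.003]
ft_force: [-1.2, 0.9, -5.1]
gripper_width: 0.0149
```

```bash
cat > st.py <<'E'
from h import *
s=robot.observe(); M=quat(s["tool_rot"])
print("tcp",np.round(s["tcp_pos"],4),"grasp",np.round(s["tcp_pos"]+M[:,2]*.054,4),"yaw",round(np.degrees(np.arctan2(M[1,0],M[0,0])),2),"z",M[:,2].round(3),"F",np.round(s["ft_force"],1),"M",np.round(s["moment"],2))
E
python3 st.py
```

```text
tcp [0.5554 0.1267 0.2248] grasp [0.5559 0.1268 0.1708] yaw -96.59 z [ 0.01   0.001 -1.   ] F [-1.2  0.9 -5.1] M [-0.04  0.09  0.01]
```

Emit:
drive_tool --moves '[[[0.007,0.015,-0.008],0.4],[[0.005,0.015,-0.008],0.4],[[0,0,-0.008],0],[[0,0,0],0],[[0,0,0],0]]'

```text
time_s: 7.9
tcp_pos: [0.5651, 0.1579, 0.1934]
tool_rot: [-0.0, -0.671, 0.742, -0.001]
ft_force: [-0.1, 0.7, -5.8]
gripper_width: 0.015
```

```bash
python3 st.py
python3 - <<'E'
from h import *
ims=[]
for n in ["wrist","side"]:
    f=cam(n); np.savez(f"p_{n}.npz",**{k:f[k] for k in ["R","t","K","Dv","image"]}); ims.append(f["image"])
b=cv2.resize(ims[1][150:340,190:430],(505,400)) 
cv2.imwrite("pics/v6.png",np.hstack([cv2.resize(ims[0],(480,300)),cv2.resize(b,(320,300))]))
E
```

```text
tcp [0.5651 0.1579 0.1934] grasp [0.5652 0.1577 0.1394] yaw -95.73 z [ 0.001 -0.002 -1.   ] F [-0.1  0.7 -5.8] M [ 0.   -0.08 -0.01]
```

View pics/v6.png

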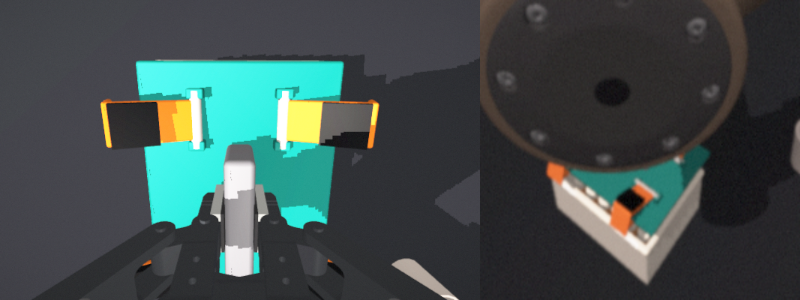

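Run:
```python
from h import *
f=dict(np.load("p_wrist.npz"))
hsv=cv2.cvtColor(f["image"],cv2.COLOR_BGR2HSV); m=cv2.inRange(hsv,(78,110,60),(98,255,255))
def line(pts): return cv2.fitLine(np.array(pts,np.float32),cv2.DIST_HUBER,0,.01,.01).ravel()
top=[(u,np.argmax(m[:,u]>0)) for u in range(200,440,4)]
L=[(np.argmax(m[v]>0),v) for v in range(90,125,3)]+[(np.argmax(m[v]>0),v) for v in range(205,280,3)]
Rr=[(639-np.argmax(m[v,::-1]>0),v) for v in range(90,125,3)]+[(639-np.argmax(m[v,::-1]>0),v) for v in range(205,280,3)]
def x(a,b):
    A=np.array([[a[0],-b[0]],[a[1],-b[1]]]); t=np.linalg.solve(A,[b[2]-a[2],b[3]-a[3]]); return [a[2]+t[0]*a[0],a[3]+t[0]*a[1]]
t,l,r=line(top),line(L),line(Rr)
c=[x(t,l),x(t,r)]
print(np.round(c,1))
for z in(.108,.110,.113):
    P=atz(f,c,z)[:,:2]; e=P[1]-P[0]; yaw=np.arctan2(e[0],-e[1]); w=np.linalg.norm(e)
    cen=P.mean(0)-.084*np.array([np.cos(yaw),np.sin(yaw)]); print(z,"w",w.round(4),"yaw",np.degrees(yaw).round(2),"centre",cen.round(4))
```

```text
[[180.2  80.6]
 [458.4  82.3]]
0.108 w 0.1221 yaw -6.12 centre [0.5639 0.1579]
0.11 w 0.1205 yaw -6.12 centre [0.5639 0.158 ]
0.113 w 0.1181 yaw -6.12 centre [0.5637 0.158 ]
```

Lid centre (0.564, 0.158), yaw −6.1°, agrees with the TCP estimate. It needs +4 mm in x and −1 mm in y, then lowering in small steps.

Emit:
drive_tool --moves '[[[0.002,-0.001,-0.004],0],[[0.001,0,-0.004],0],[[0,0,-0.003],0],[[0,0,0],0]]'

```text
time_s: 8.4
tcp_pos: [0.5687, 0.1556, 0.1832]
tool_rot: [0.001, -0.67, 0.742, -0.001]
ft_force: [0.0, -0.2, -5.7]
gripper_width: 0.0152
```

```bash
python3 st.py
```

```text
tcp [0.5687 0.1556 0.1832] grasp [0.5688 0.1556 0.1292] yaw -95.84 z [ 0.003 -0.001 -1.   ] F [ 0.  -0.2 -5.7] M [-0.04  0.09 -0.01]
```

Emit:
drive_tool --moves '[[[0,0.001,-0.005],0],[[0,0,-0.004],0],[[0,0,-0.004],0],[[0,0,0],0]]'

```text
time_s: 8.8
tcp_pos: [0.5686, 0.1567, 0.1691]
tool_rot: [0.001, -0.67, 0.742, -0.001]
ft_force: [0.3, 0.4, -5.6]
gripper_width: 0.0151
```

```bash
python3 st.py
```

```text
tcp [0.5686 0.1567 0.1691] grasp [0.5688 0.1567 0.1151] yaw -95.84 z [ 0.003 -0.001 -1.   ] F [ 0.3  0.4 -5.6] M [-0.04  0.04 -0.04]
```

No contact force and the skirt foot is below the rim, so it is inside the mouth. I keep lowering.

Emit:
drive_tool --moves '[[[0,0,-0.003],0],[[0,0,-0.002],0],[[0,0,0],0]]'

```text
time_s: 9.1
tcp_pos: [0.5687, 0.1568, 0.1636]
tool_rot: [0.001, -0.67, 0.742, -0.001]
ft_force: [0.4, -0.0, -5.8]
gripper_width: 0.0148
```

Emit:
drive_tool --moves '[[[0,0,-0.002],0],[[0,0,-0.002],0],[[0,0,0],0]]'

```text
time_s: 9.4
tcp_pos: [0.5689, 0.1569, 0.162]
tool_rot: [0.002, -0.671, 0.742, -0.002]
ft_force: [1.1, 0.8, -5.2]
gripper_width: 0.0149
```

```bash
python3 st.py
```

```text
tcp [0.5689 0.1569 0.162 ] grasp [0.5692 0.1569 0.108 ] yaw -95.77 z [ 0.005 -0.    -1.   ] F [ 1.1  0.8 -5.2] M [-0.06 -0.02 -0.01]
```

Emit:
drive_tool --moves '[[[0,0,0],0],[[0,0,0],0],[[0,0,0],0]]' --hand 0.055

```text
time_s: 9.7
tcp_pos: [0.5707, 0.1577, 0.1639]
tool_rot: [0.004, -0.671, 0.742, -0.003]
ft_force: [0.5, -0.2, -0.2]
gripper_width: 0.055
```

Emit:
drive_tool --moves '[[[0,0,0.02],0],[[0,0,0.03],0],[[0,0,0.04],0],[[0,0,0.03],0],[[-0.01,0,0.02],0],[[-0.01,0,0.01],0],[[0,0,0],0],[[0,0,0],0]]'

```text
time_s: 10.5
tcp_pos: [0.5499, 0.1574, 0.3193]
tool_rot: [0.005, -0.671, 0.741, -0.003]
ft_force: [-0.4, 0.0, -0.1]
gripper_width: 0.055
```

```bash
python3 st.py
python3 - <<'E'
from h import *
f=cam("wrist"); np.savez("p2.npz",**{k:f[k] for k in ["R","t","K","Dv","image"]}); cv2.imwrite("pics/v7.png",f["image"])
E
```

```text
tcp [0.5499 0.1574 0.3193] grasp [0.5505 0.1574 0.2653] yaw -95.71 z [ 0.011  0.001 -1.   ] F [-0.4  0.  -0.1] M [ 0.01 -0.03 -0.03]
```

View pics/v7.png

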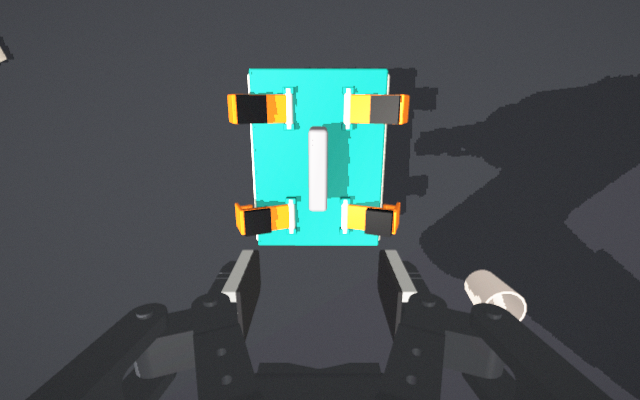

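The lid lies square on the box, with thin white rim lines on both sides and all four clips still raised. Next I fit the seating height and the pad positions.

Run:
```python
from rect import *
f=dict(np.load("p2.npz")); hsv=cv2.cvtColor(f["image"],cv2.COLOR_BGR2HSV)
m=cv2.inRange(hsv,(78,110,60),(98,255,255)); m[255:]=0
m=cv2.morphologyEx(m,cv2.MORPH_OPEN,np.ones((3,3)))
pts=np.argwhere(m)[:,::-1]; mm=np.zeros_like(m); cv2.fillConvexPoly(mm,cv2.convexHull(pts.astype(np.int32)),1)
q=cv2.approxPolyDP(cv2.convexHull(pts.astype(np.int32)),6,True)[:,0]; print("px",q.tolist())
for z in(.077,.081,.087):
    P=atz(f,q.astype(float),z)[:,:2]
    print(z,rect(f,mm,z),"sides",[round(float(np.linalg.norm(P[i]-P[i-1])),4) for i in range(len(P))])
sub=np.zeros_like(m); sub[120:216,305:332]=1
g=((hsv[...,1]<40)&(hsv[...,2]>120)&(sub>0)).astype(np.uint8); g=cv2.morphologyEx(g,cv2.MORPH_OPEN,np.ones((3,3)))
print("handle top",rect(f,g,.113))
c=np.array([.568,.157]);a=np.radians(-6);Rz=np.array([[np.cos(a),-np.sin(a)],[np.sin(a),np.cos(a)]])
for n,sx,sy in "a++ b-+ c-- d+-".split() and [("a",1,1),("b",-1,1),("c",-1,-1),("d",1,-1)]:
    P=c+Rz@np.array([sx*.05,sy*.060]); print(n,P.round(4))
    k=m*0; u=proj(f,[[*(c+Rz@np.array([sx*.05,sy*.058])),.100]])[0].astype(int)
    k[u[1]-22:u[1]+23,u[0]-28:u[0]+29]=1
    d=((hsv[...,2]<95)&(hsv[...,1]<90)&(k>0)); print("  pred px",u,"dark ctr",np.argwhere(d).mean(0)[::-1].round(1),d.sum())
```

```text
px [[386, 68], [377, 245], [259, 245], [249, 68]]
0.077 (array([0.5688, 0.1567]), array([168.7, 123.9]), -5.79) sides [0.12, 0.1685, 0.1205, 0.1687]
0.081 (array([0.5695, 0.1567]), array([166.5, 122.3]), -5.79) sides [0.1185, 0.1664, 0.1189, 0.1665]
0.087 (array([0.5706, 0.1565]), array([163.3, 119.9]), -5.79) sides [0.1162, 0.1632, 0.1166, 0.1633]
handle top (array([0.5688, 0.1568]), array([69.6, 14.8]), -6.23)
a [0.624  0.2114]
  pred px [248 109] dark ctr [241.7 109.6] 1452
b [0.5245 0.2219]
  pred px [254 221] dark ctr [245.9 222.7] 1332
c [0.512  0.1026]
  pred px [380 222] dark ctr [388.8 223.8] 1321
d [0.6115 0.0921]
  pred px [386 110] dark ctr [404.1 112.2] 591
```

The lid is seated: centre (0.569, 0.157), yaw −6°, plate size consistent with z ≈ 0.08. I'm closing the fingers and going above clip a.

Emit:
drive_tool --moves '[[[0.025,0.018,-0.005],0],[[0.025,0.018,-0.02],0],[[0.025,0.016,-0.03],0],[[0,0,-0.025],0],[[0,0,-0.015],0],[[0,0,0],0]]' --hand 0.0 --force 40

```text
time_s: 11.15
tcp_pos: [0.6267, 0.2099, 0.2117]
tool_rot: [-0.0, -0.671, 0.742, -0.002]
ft_force: [0.8, -0.6, 0.5]
gripper_width: 0.0001
```

```bash
python3 st.py
```

```text
tcp [0.6267 0.2099 0.2117] grasp [0.6269 0.2096 0.1577] yaw -95.75 z [ 0.003 -0.004 -1.   ] F [ 0.8 -0.6  0.5] M [-0.04  0.09 -0.03]
```

Emit:
drive_tool --moves '[[[-0.001,0,-0.006],0],[[0,0,-0.005],0],[[0,0,-0.003],0],[[0,0,0],0]]'

```text
time_s: 11.55
tcp_pos: [0.6259, 0.2096, 0.1965]
tool_rot: [-0.001, -0.671, 0.742, -0.003]
ft_force: [0.3, 0.2, -0.2]
gripper_width: -0.0001
```

Emit:
drive_tool --moves '[[[0,0,-0.002],0],[[0,0,-0.002],0],[[0,0,-0.002],0],[[0,0,-0.002],0]]'

```text
time_s: 11.95
tcp_pos: [0.6266, 0.21, 0.1907]
tool_rot: [0.001, -0.671, 0.742, -0.003]
ft_force: [-0.1, 1.0, -0.8]
gripper_width: -0.0002
```

```bash
python3 st.py
```

```text
tcp [0.6266 0.21   0.1907] grasp [0.6269 0.2098 0.1367] yaw -95.73 z [ 0.006 -0.003 -1.   ] F [-0.1  1.  -0.8] M [ 0.01  0.06 -0.  ]
```

Emit:
drive_tool --moves '[[[0,0,-0.002],0],[[0,0,-0.002],0],[[0,0,-0.002],0],[[0,0,-0.002],0]]'

```text
time_s: 12.35
tcp_pos: [0.6266, 0.21, 0.1822]
tool_rot: [0.001, -0.671, 0.742, -0.003]
ft_force: [-0.4, -1.2, 0.1]
gripper_width: -0.0001
```

Emit:
drive_tool --moves '[[[0,0,-0.002],0],[[0,0,-0.002],0],[[0,0,-0.002],0]]'

```text
time_s: 12.65
tcp_pos: [0.6267, 0.2101, 0.1757]
tool_rot: [0.001, -0.671, 0.742, -0.003]
ft_force: [-0.5, 0.1, 0.5]
gripper_width: -0.0001
```

Emit:
drive_tool --moves '[[[0,0,-0.0015],0],[[0,0,-0.0015],0]]'

```text
time_s: 12.85
tcp_pos: [0.6271, 0.2104, 0.1734]
tool_rot: [0.002, -0.671, 0.741, -0.003]
ft_force: [-3.6, 1.0, 7.1]
gripper_width: -0.0001
```

Emit:
drive_tool --moves '[[[0,0,-0.0015],0],[[0,0,-0.0015],0]]'

```text
time_s: 13.05
tcp_pos: [0.6271, 0.211, 0.1721]
tool_rot: [0.003, -0.671, 0.741, -0.003]
ft_force: [-2.7, 0.3, 6.5]
gripper_width: 0.0001
```

Emit:
drive_tool --moves '[[[0,0,-0.0015],0]]'

```text
time_s: 13.15
tcp_pos: [0.6272, 0.2114, 0.1715]
tool_rot: [0.003, -0.671, 0.741, -0.003]
ft_force: [-3.7, 1.3, 6.8]
gripper_width: 0.0
```

Emit:
drive_tool --moves '[[[0,0,-0.002],0],[[0,0,-0.002],0]]'

```text
time_s: 13.35
tcp_pos: [0.6273, 0.2122, 0.1692]
tool_rot: [0.004, -0.672, 0.741, -0.003]
ft_force: [-3.0, 1.9, 4.7]
gripper_width: -0.0001
```

Emit:
drive_tool --moves '[[[0,0,-0.002],0],[[0,0,-0.002],0]]'

```text
time_s: 13.55
tcp_pos: [0.6275, 0.2128, 0.1662]
tool_rot: [0.005, -0.672, 0.741, -0.003]
ft_force: [-3.1, 0.4, 10.8]
gripper_width: 0.0007
```

Emit:
drive_tool --moves '[[[0,0,-0.002],0]]'

```text
time_s: 13.65
tcp_pos: [0.6277, 0.2129, 0.1657]
tool_rot: [0.006, -0.672, 0.74, -0.004]
ft_force: [-8.4, -1.7, 20.4]
gripper_width: -0.0001
```

Emit:
drive_tool --moves '[[[0,0,-0.002],0]]'

```text
time_s: 13.75
tcp_pos: [0.6277, 0.2129, 0.1657]
tool_rot: [0.006, -0.672, 0.74, -0.004]
ft_force: [-9.0, 1.0, 20.9]
gripper_width: 0.0001
```

There was a jump of about 3 mm at low force, then a hard stop at tip z ≈ 0.093 (about 22 N, no motion). That is the snap and then the stop. I'm backing off and checking by camera.

Emit:
drive_tool --moves '[[[0,0,0.003],0],[[0,0,0.01],0],[[-0.005,-0.005,0.03],0],[[-0.02,-0.02,0.04],0],[[-0.025,-0.02,0.04],0],[[-0.025,-0.01,0.02],0],[[0,0,0],0],[[0,0,0],0]]'

```text
time_s: 14.55
tcp_pos: [0.5496, 0.1544, 0.313]
tool_rot: [0.004, -0.672, 0.74, -0.005]
ft_force: [0.2, 0.5, -0.0]
gripper_width: -0.0004
```

```bash
python3 st.py
python3 - <<'E'
from h import *
f=cam("wrist"); np.savez("p3.npz",**{k:f[k] for k in ["R","t","K","Dv","image"]}); cv2.imwrite("pics/v8.png",f["image"])
c=np.array([.569,.157]);a=np.radians(-6);Rz=np.array([[np.cos(a),-np.sin(a)],[np.sin(a),np.cos(a)]])
for t in(0,.4):
  for n,sx,sy in [("a",1,1),("b",-1,1),("c",-1,-1),("d",1,-1)]:
    print(t,n,proj(f,[[*(c+Rz@np.array([sx*.05,sy*(.026+.05*np.cos(t))])),.087+.05*np.sin(t)]])[0].round())
E
```

```text
tcp [0.5496 0.1544 0.313 ] grasp [0.5503 0.1543 0.259 ] yaw -95.54 z [ 0.012 -0.001 -1.   ] F [ 0.2  0.5 -0. ] M [ 0.    0.06 -0.03]
0 a [225. 109.]
0 b [233. 218.]
0 c [394. 219.]
0 d [402. 110.]
0.4 a [224. 109.]
0.4 b [232. 226.]
0.4 c [394. 227.]
0.4 d [403. 110.]
```

View pics/v8.png

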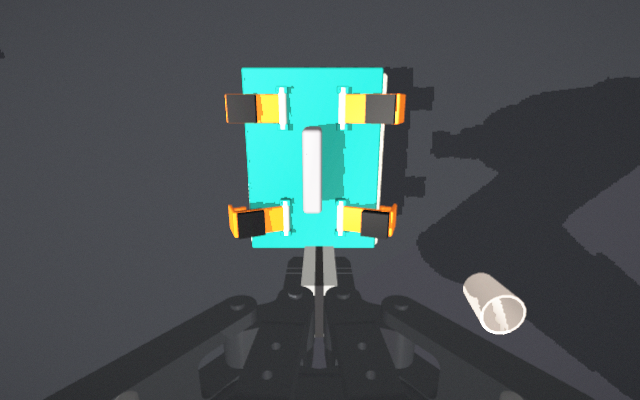

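Clip a lies level: its hook face is gone from view at (225,109). b, c and d still show their raised hook ends. Next is clip c, bottom right.

Emit:
drive_tool --moves '[[[-0.018,-0.025,-0.02],0],[[-0.018,-0.025,-0.03],0],[[0,0,-0.03],0],[[0,0,-0.02],0],[[0,0,-0.005],0],[[0,0,0],0]]'

```text
time_s: 15.2
tcp_pos: [0.5138, 0.1032, 0.1992]
tool_rot: [-0.0, -0.672, 0.74, -0.004]
ft_force: [0.6, -0.1, 0.8]
gripper_width: -0.0
```

```bash
python3 st.py
```

```text
tcp [0.5138 0.1032 0.1992] grasp [0.5141 0.1029 0.1452] yaw -95.54 z [ 0.005 -0.006 -1.   ] F [ 0.6 -0.1  0.8] M [0.06 0.   0.03]
```

Emit:
drive_tool --moves '[[[0,0.002,-0.003],0],[[0,0,-0.003],0],[[0,0,-0.002],0],[[0,0,-0.002],0],[[0,0,-0.002],0]]'

```text
time_s: 15.7
tcp_pos: [0.5162, 0.1071, 0.1887]
tool_rot: [0.002, -0.673, 0.74, -0.005]
ft_force: [0.3, 0.5, 0.3]
gripper_width: 0.0002
```

Emit:
drive_tool --moves '[[[0,0,-0.002],0],[[0,0,-0.002],0],[[0,0,-0.002],0]]'

```text
time_s: 16.0
tcp_pos: [0.5163, 0.1072, 0.1828]
tool_rot: [0.002, -0.673, 0.74, -0.005]
ft_force: [-0.2, 0.2, 0.5]
gripper_width: -0.0003
```

Emit:
drive_tool --moves '[[[0,0,-0.0015],0],[[0,0,-0.0015],0]]'

```text
time_s: 16.2
tcp_pos: [0.5163, 0.1071, 0.1795]
tool_rot: [0.002, -0.673, 0.74, -0.005]
ft_force: [-0.2, -0.9, 0.5]
gripper_width: -0.0001
```

Emit:
drive_tool --moves '[[[0,0,-0.0015],0],[[0,0,-0.0015],0]]'

```text
time_s: 16.4
tcp_pos: [0.5164, 0.1071, 0.1764]
tool_rot: [0.002, -0.673, 0.74, -0.005]
ft_force: [-0.7, -1.5, 5.4]
gripper_width: 0.0003
```

Emit:
drive_tool --moves '[[[0,-0.0005,-0.0015],0],[[0,-0.0005,-0.0015],0]]'

```text
time_s: 16.6
tcp_pos: [0.5167, 0.1061, 0.1746]
tool_rot: [0.003, -0.673, 0.74, -0.005]
ft_force: [-4.1, 0.5, 8.4]
gripper_width: -0.0004
```

Emit:
drive_tool --moves '[[[0,0,-0.0015],0],[[0,0,-0.0015],0]]'

```text
time_s: 16.8
tcp_pos: [0.5165, 0.1055, 0.173]
tool_rot: [0.002, -0.673, 0.74, -0.006]
ft_force: [-2.9, -2.1, 8.9]
gripper_width: -0.0
```

Emit:
drive_tool --moves '[[[0,0,-0.0015],0],[[0,0,-0.0015],0]]'

```text
time_s: 17.0
tcp_pos: [0.5163, 0.1048, 0.1712]
tool_rot: [0.002, -0.673, 0.739, -0.006]
ft_force: [-2.5, -2.6, 6.3]
gripper_width: -0.0001
```

Emit:
drive_tool --moves '[[[0,0,-0.0015],0],[[0,0,-0.0015],0]]'

```text
time_s: 17.2
tcp_pos: [0.5162, 0.1042, 0.169]
tool_rot: [0.002, -0.673, 0.739, -0.007]
ft_force: [-2.0, -1.6, 5.5]
gripper_width: -0.0002
```

Emit:
drive_tool --moves '[[[0,0,-0.0015],0],[[0,0,-0.0015],0]]'

```text
time_s: 17.4
tcp_pos: [0.5164, 0.1038, 0.1674]
tool_rot: [0.002, -0.674, 0.739, -0.007]
ft_force: [-6.3, -1.4, 19.5]
gripper_width: 0.0
```

Emit:
drive_tool --moves '[[[0,0,-0.0015],0]]'

```text
time_s: 17.5
tcp_pos: [0.5165, 0.1039, 0.1673]
tool_rot: [0.002, -0.674, 0.739, -0.007]
ft_force: [-8.9, 0.2, 21.5]
gripper_width: -0.0002
```

Same pattern for c: the force drops, then a hard stop at TCP z 0.167. Over to clip b.

Emit:
drive_tool --moves '[[[0,0,0.003],0],[[0,0,0.02],0],[[0,0,0.04],0],[[0.003,0.03,0.01],0],[[0.003,0.04,0],0],[[0.003,0.04,0],0],[[0,0.005,-0.02],0],[[0,0,0],0]]'

```text
time_s: 18.3
tcp_pos: [0.5253, 0.2231, 0.2234]
tool_rot: [0.004, -0.673, 0.74, -0.006]
ft_force: [-0.6, -0.0, -1.2]
gripper_width: -0.0001
```

```bash
python3 st.py
python3 - <<'E'
from h import *
f=cam("side"); g=cam("scene")
cv2.imwrite("pics/v9.png",np.hstack([cv2.resize(f["image"][190:340,220:400],(480,400)),cv2.resize(g["image"][130:250,310:420],(320,400))]))
E
```

```text
tcp [0.5253 0.2231 0.2234] grasp [0.526  0.2229 0.1694] yaw -95.41 z [ 0.014 -0.005 -1.   ] F [-0.6 -0.  -1.2] M [-0.08  0.15  0.01]
```

View pics/v9.png

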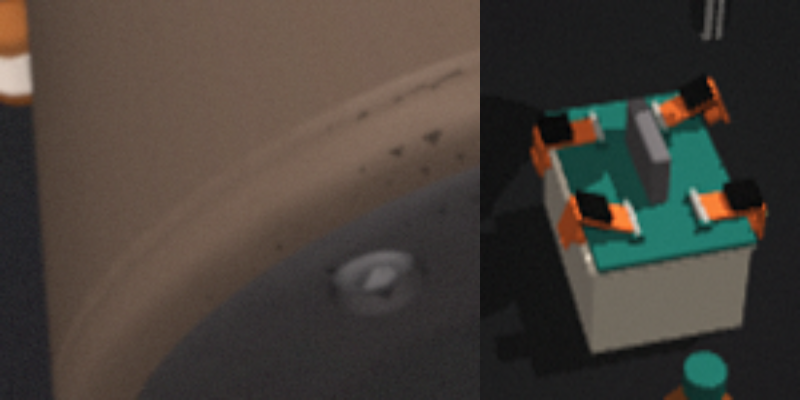

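The scene view shows a (740,200) and c (560,130) level, and b (700,95) and d (590,215) still raised. Pressing b.

Emit:
drive_tool --moves '[[[0,-0.002,-0.01],0],[[0,0,-0.008],0],[[0,0,-0.004],0],[[0,0,-0.002],0],[[0,0,-0.002],0]]'

```text
time_s: 18.9
tcp_pos: [0.5272, 0.2179, 0.1998]
tool_rot: [0.006, -0.672, 0.741, -0.007]
ft_force: [0.0, 1.5, 0.7]
gripper_width: -0.0004
```

Emit:
drive_tool --moves '[[[0,0,-0.002],0],[[0,0,-0.002],0],[[0,0,-0.002],0]]'

```text
time_s: 19.2
tcp_pos: [0.5274, 0.2177, 0.1937]
tool_rot: [0.007, -0.672, 0.741, -0.007]
ft_force: [0.5, -0.5, -0.1]
gripper_width: 0.0
```

Emit:
drive_tool --moves '[[[0,0,-0.002],0],[[0,0,-0.002],0]]'

```text
time_s: 19.4
tcp_pos: [0.5275, 0.2179, 0.1894]
tool_rot: [0.007, -0.672, 0.741, -0.007]
ft_force: [-0.4, 0.3, -0.0]
gripper_width: -0.0003
```

Emit:
drive_tool --moves '[[[0,0,-0.0015],0],[[0,0,-0.0015],0]]'

```text
time_s: 19.6
tcp_pos: [0.5274, 0.218, 0.1861]
tool_rot: [0.007, -0.672, 0.741, -0.007]
ft_force: [-0.7, 0.7, 0.7]
gripper_width: 0.0001
```

Emit:
drive_tool --moves '[[[-0.002,0.001,-0.002],0],[[-0.001,0,-0.002],0]]'

```text
time_s: 19.8
tcp_pos: [0.5244, 0.2191, 0.1819]
tool_rot: [0.007, -0.672, 0.741, -0.007]
ft_force: [-0.3, -0.1, 0.7]
gripper_width: 0.0005
```

Emit:
drive_tool --moves '[[[0,0,-0.0015],0],[[0,0,-0.0015],0],[[0,0,-0.0015],0]]'

```text
time_s: 20.1
tcp_pos: [0.5242, 0.2192, 0.1771]
tool_rot: [0.007, -0.672, 0.741, -0.007]
ft_force: [-0.4, -0.1, 1.4]
gripper_width: -0.0001
```

Emit:
drive_tool --moves '[[[0,0,-0.0015],0],[[0,0,-0.0015],0]]'

```text
time_s: 20.3
tcp_pos: [0.5243, 0.2193, 0.1739]
tool_rot: [0.007, -0.672, 0.741, -0.007]
ft_force: [1.5, 0.2, 0.8]
gripper_width: 0.0004
```

Emit:
drive_tool --moves '[[[0,0,-0.0015],0],[[0,0,-0.0015],0]]'

```text
time_s: 20.5
tcp_pos: [0.5245, 0.2194, 0.1708]
tool_rot: [0.007, -0.672, 0.741, -0.007]
ft_force: [-1.3, 1.3, 5.0]
gripper_width: -0.0002
```

Emit:
drive_tool --moves '[[[0,0,-0.0015],0],[[0,0,-0.0015],0]]'

```text
time_s: 20.7
tcp_pos: [0.5248, 0.22, 0.1686]
tool_rot: [0.008, -0.672, 0.74, -0.007]
ft_force: [-3.0, 0.4, 7.2]
gripper_width: 0.0
```

Emit:
drive_tool --moves '[[[0,0,-0.0015],0],[[0,0,-0.0015],0]]'

```text
time_s: 20.9
tcp_pos: [0.5248, 0.2205, 0.1665]
tool_rot: [0.009, -0.672, 0.74, -0.007]
ft_force: [-2.3, 1.3, 4.8]
gripper_width: -0.0
```

Emit:
drive_tool --moves '[[[0,0,-0.0015],0],[[0,0,-0.0015],0]]'

```text
time_s: 21.1
tcp_pos: [0.5249, 0.2209, 0.164]
tool_rot: [0.009, -0.672, 0.74, -0.007]
ft_force: [-3.9, -0.2, 12.3]
gripper_width: 0.0
```

Emit:
drive_tool --moves '[[[0,0,-0.001],0]]'

```text
time_s: 21.2
tcp_pos: [0.525, 0.221, 0.1639]
tool_rot: [0.009, -0.672, 0.74, -0.007]
ft_force: [-6.3, -0.7, 16.5]
gripper_width: 0.0003
```

Emit:
drive_tool --moves '[[[0,0,-0.001],0]]'

```text
time_s: 21.3
tcp_pos: [0.525, 0.221, 0.1639]
tool_rot: [0.009, -0.673, 0.74, -0.008]
ft_force: [-7.0, -0.9, 14.7]
gripper_width: 0.0002
```

Clip b is on its stop. Now clip d.

Emit:
drive_tool --moves '[[[0,0,0.003],0],[[0,0,0.02],0],[[0,0,0.04],0],[[0.022,-0.032,0.01],0],[[0.022,-0.032,0],0],[[0.022,-0.032,0],0],[[0.018,-0.028,0],0],[[0,0,-0.01],0]]'

```text
time_s: 22.1
tcp_pos: [0.6118, 0.0926, 0.2292]
tool_rot: [0.01, -0.674, 0.739, -0.009]
ft_force: [0.1, 0.8, 0.0]
gripper_width: -0.0
```

Emit:
drive_tool --moves '[[[0,0,-0.01],0],[[0,0,-0.01],0],[[0,0,0],0]]'

```text
time_s: 22.4
tcp_pos: [0.6103, 0.0917, 0.2047]
tool_rot: [0.007, -0.673, 0.739, -0.008]
ft_force: [-0.0, -1.0, -1.5]
gripper_width: 0.0003
```

```bash
python3 st.py
```

```text
tcp [0.6103 0.0917 0.2047] grasp [0.6115 0.0916 0.1507] yaw -95.35 z [ 0.022 -0.002 -1.   ] F [-0.  -1.  -1.5] M [0.01 0.06 0.02]
```

Emit:
drive_tool --moves '[[[0,0.001,-0.006],0],[[0,0,-0.005],0],[[0,0,-0.002],0],[[0,0,-0.002],0],[[0,0,-0.002],0]]'

```text
time_s: 22.9
tcp_pos: [0.6097, 0.0954, 0.1868]
tool_rot: [0.008, -0.675, 0.738, -0.008]
ft_force: [-0.3, -1.2, 0.0]
gripper_width: -0.0003
```

Emit:
drive_tool --moves '[[[0,0,-0.002],0],[[0,0,-0.002],0],[[0,0,-0.002],0]]'

```text
time_s: 23.2
tcp_pos: [0.61, 0.0956, 0.1809]
tool_rot: [0.008, -0.675, 0.738, -0.008]
ft_force: [0.6, 0.3, 1.0]
gripper_width: -0.0001
```

Emit:
drive_tool --moves '[[[0,0,-0.0015],0],[[0,0,-0.0015],0],[[0,0,-0.0015],0]]'

```text
time_s: 23.5
tcp_pos: [0.6101, 0.0954, 0.1762]
tool_rot: [0.008, -0.675, 0.738, -0.008]
ft_force: [0.2, -0.8, 0.4]
gripper_width: -0.0002
```

Emit:
drive_tool --moves '[[[0,0,-0.0015],0],[[0,0,-0.0015],0]]'

```text
time_s: 23.7
tcp_pos: [0.6103, 0.0952, 0.1736]
tool_rot: [0.008, -0.675, 0.738, -0.009]
ft_force: [-2.7, -1.9, 10.2]
gripper_width: 0.0001
```

Emit:
drive_tool --moves '[[[0,0,-0.0015],0],[[0,0,-0.0015],0]]'

```text
time_s: 23.9
tcp_pos: [0.6105, 0.0949, 0.173]
tool_rot: [0.008, -0.675, 0.737, -0.009]
ft_force: [-5.5, 0.2, 12.6]
gripper_width: 0.0003
```

Emit:
drive_tool --moves '[[[0,0,-0.0015],0],[[0,0,-0.0015],0]]'

```text
time_s: 24.1
tcp_pos: [0.6104, 0.0948, 0.1726]
tool_rot: [0.009, -0.676, 0.737, -0.01]
ft_force: [-4.5, -0.3, 10.3]
gripper_width: 0.0001
```

Emit:
drive_tool --moves '[[[0,0,-0.0015],0],[[0,0,-0.0015],0]]'

```text
time_s: 24.3
tcp_pos: [0.6102, 0.0946, 0.1722]
tool_rot: [0.009, -0.676, 0.737, -0.01]
ft_force: [-5.2, -0.1, 10.6]
gripper_width: 0.0001
```

Emit:
drive_tool --moves '[[[0,0,-0.0018],0],[[0,0,-0.0018],0]]'

```text
time_s: 24.5
tcp_pos: [0.61, 0.0942, 0.171]
tool_rot: [0.009, -0.676, 0.737, -0.011]
ft_force: [-3.7, -1.5, 8.4]
gripper_width: 0.0002
```

Emit:
drive_tool --moves '[[[0,0,-0.0018],0],[[0,0,-0.0018],0]]'

```text
time_s: 24.7
tcp_pos: [0.6098, 0.0938, 0.1694]
tool_rot: [0.009, -0.676, 0.737, -0.011]
ft_force: [-3.5, -1.6, 6.8]
gripper_width: -0.0004
```

Emit:
drive_tool --moves '[[[0,0,-0.0018],0],[[0,0,-0.0018],0]]'

```text
time_s: 24.9
tcp_pos: [0.6097, 0.0933, 0.1673]
tool_rot: [0.009, -0.676, 0.736, -0.012]
ft_force: [-1.8, -0.6, 6.0]
gripper_width: 0.0002
```

It is giving way, with the force falling from 12 to 6 N. I continue gently to the stop.

Emit:
drive_tool --moves '[[[0,0,-0.0015],0],[[0,0,-0.0015],0]]'

```text
time_s: 25.1
tcp_pos: [0.6096, 0.0929, 0.1654]
tool_rot: [0.009, -0.676, 0.736, -0.012]
ft_force: [-1.4, -0.3, 5.2]
gripper_width: 0.0
```

Emit:
drive_tool --moves '[[[0,0,-0.0013],0]]'

```text
time_s: 25.2
tcp_pos: [0.6096, 0.0928, 0.1646]
tool_rot: [0.009, -0.677, 0.736, -0.012]
ft_force: [-3.7, -0.2, 11.5]
gripper_width: -0.0
```

Emit:
drive_tool --moves '[[[0,0,-0.0013],0]]'

```text
time_s: 25.3
tcp_pos: [0.6097, 0.0927, 0.1643]
tool_rot: [0.01, -0.677, 0.736, -0.013]
ft_force: [-6.3, -1.1, 15.5]
gripper_width: -0.0
```

Emit:
drive_tool --moves '[[[0,0,-0.0012],0],[[0,0,0.003],0],[[0,0,0.02],0],[[0,0,0.04],0],[[-0.02,0.02,0.04],0],[[-0.03,0.03,0.03],0],[[-0.01,0.01,0.01],0],[[0,0,0],0]]'

```text
time_s: 26.1
tcp_pos: [0.5477, 0.1536, 0.309]
tool_rot: [0.009, -0.676, 0.737, -0.011]
ft_force: [-0.1, -0.5, -0.1]
gripper_width: 0.0002
```

```bash
python3 st.py
python3 - <<'E'
from h import *
f=cam("wrist"); g=cam("scene")
np.savez("p4.npz",**{k:f[k] for k in ["R","t","K","Dv","image"]})
cv2.imwrite("pics/v10.png",np.hstack([cv2.resize(f["image"][30:290,180:460],(430,400)),cv2.resize(g["image"][130:250,310:420],(367,400))]))
from rect import rect
hsv=cv2.cvtColor(f["image"],cv2.COLOR_BGR2HSV); m=cv2.inRange(hsv,(78,110,60),(98,255,255)); m=cv2.morphologyEx(m,cv2.MORPH_OPEN,np.ones((3,3)))
n,l,st,c=cv2.connectedComponentsWithStats(m); m=(l==1+np.argmax(st[1:,4]))
h=cv2.convexHull(np.argwhere(m)[:,::-1].astype(np.int32)); mm=np.zeros(m.shape,np.uint8); cv2.fillConvexPoly(mm,h,1); print(rect(f,mm,.079))
E
```

```text
tcp [0.5477 0.1536 0.309 ] grasp [0.5493 0.1533 0.255 ] yaw -94.94 z [ 0.029 -0.005 -1.   ] F [-0.1 -0.5 -0.1] M [0.07 0.05 0.05]
(array([0.5698, 0.1585]), array([169.2, 122.9]), -5.81)
```

View pics/v10.png

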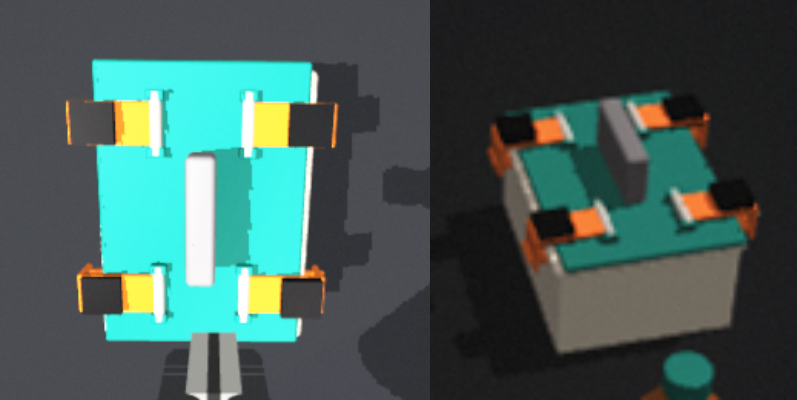

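All four clips are level in both views, and the lid is square and seated. The arm is 15 cm above the lid, so I'm handing in.

```bash
python3 -c "
from workcell import robot; print(robot.close_job())"
```

```text
the job is handed in; nothing more can be done
None
```

The lid is on the white box with all four clips shut, and I handed the job in at about 26 s of the 72 s allowed. No verdict was reported.

**Clips:** I pressed them crosswise in the order a, c, b, d. Each gave way (force falling to about 5–6 N, peak about 14 N on d) and then reached its hard stop. Peak measured wrist force on a clip was about 23 N, on a and c, which is close to the 25 N limit. The force is only read at the end of each move call, so a brief higher value in between could have gone unseen.

**Last checks:**
- **Clips:** the wrist and scene pictures show all four level.
- **Lid:** its plate fits at (0.570, 0.1585), yaw −5.8°. I measured the box at (0.568, 0.157), −6°, so it is about 2 mm off centre.
- **Seating height:** I inferred this from the plate's apparent size (169 × 123 mm at z ≈ 0.079) and did not measure it directly.
- **Arm:** it is clear of everything, with the fingertips about 12 cm above the handle.
- **Bottle, rack and beaker:** I never went near them, but did not re-measure their positions at the end.

**Disagreement:** the first box fit came out about 4 mm short in length (164 mm against 168 mm expected). It was short equally at both ends, so I kept the centre, and the lid went in without resistance.

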